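# Pull the tripped surge-arrester cartridge and tag the panel

## Robot

A 6-joint arm with a two-finger parallel gripper is mounted at the origin on a cart in front of the work surface, level with it; the furniture and walls round the work are solid. World frame = base frame: x ahead of the robot, y to its left, z up, the work surface at z = 0. Lengths are in m, angles in degrees, forces in N, time in s.
With the tool pointing down it reaches from about 0.35 to 0.875 m from the base axis. Payload 4.2 kg.
Tool frame: the origin (TCP) lies between the finger pads; the fingertips stand 8 mm ahead of it and the grasp point (between the pads) lies 11 mm behind it; z points along the fingers, y is the line along which they close (so a half turn about z gives the same grasp; the last joint's range is limited). The gripper opens to 87 mm and grips with 3 to 60 N. Pads are 19 mm wide; open, the fingers measure 117 mm over their backs; the gripper's body (75 mm by 190 mm) begins 51 mm behind the grasp point.
Start: joints at [84.145, 22.042, 0.453, 0, -68.411, -14.817], TCP at [0.221, 0.585, 0.231] pointing down, gripper open.
Joint ranges: [-179.83, 179.83], [-69.29, 118.12], [-61.27, 80.66], [-181.25, 117.63], [-171.15, -9.14], [-177.46, 177.46]. Speed limits (degrees/s): [159.86, 159.86, 180, 180, 180, 180].

## Interface

Orientations are given as a 3x3 rotation matrix whose columns are the frame's x, y, z axes.
In Python, from station import sense, capture, camera_model, finish_job, find_in gives the robot as it stands. The module is installed in compiled form; this text tells all that it offers.
- The arm moves only by the tool arm_command, never from a script. Its argument "motion" is a list of rows, each a list of 7 numbers: the finger opening in mm, from 0 to 87, then the shift along the tool's x, y, z in mm, then the turn, a rotation vector about the tool's x, y, z in rad. In form: [[jaw, dx, dy, dz, rx, ry, rz], ...]. A call has 1 to 8 rows; each row shifts and turns the commanded pose from where the row before left it, along the tool's axes as they then stand; what a row does not reach is not made up. A row lasts 1/10 s, in which the tool goes at most 50 mm and 8.59 degrees, less where a joint would pass 70% of its speed; a pose out of reach is approached as far as the arm can. A call with a gripper value outside its range is refused whole. The fingers move at their own pace and stop on an object; the grip force is fixed at half the most. Time passes only in rows, so rows that do not move let the fingers close. It gives the time, the measured TCP pose, the force, the opening and the grip force at its end, in the units of the state.
- sense(): the state, without advancing time (a new reading comes with each control period).
- capture(name): name is "scene" or "top" or "wrist"; returns the picture (420x560x3 uint8, red, green, blue); there is no depth.
- camera_model(name): a dict with "fx", "fy", "cx", "cy" (pixels), "k1" (the pictures are not rectified: a ray, as slopes to the right and down, at radius r is drawn at 1 + k1 r^2 times it, then the intrinsics apply), "R" (3x3) and "t" (3): a world point X has camera coordinates R X + t. Camera axes: x right, y down, z forward; pixel columns grow to the right and rows downward; lengths in m; the calibration is good to about 2 mm. A picture is of the moment at which its call begins: read the wrist's pose just before it. camera_model takes no time and is no camera call; for the wrist camera it gives the pose at the moment of the call.
- finish_job(): hands the job in; it is judged then, once.
Trained networks look in the newest picture that a camera, given by its name, has taken for a name from the list of things; names that differ only in an ending like _2 or _b are one class to them, and where a whole thing is asked for, a point or a joint stands for the part that bears it (a point fixed in the world has none). Each returns a list of dicts, best first, with "p" (0 to 1); they miss things now and then, are a little off and sometimes report something else, mostly with a low value. They report only what shows in the picture. A call takes as long as a camera call. They do not tell look-alikes from the thing itself.
- find_in(target, camera): "location" ([row, column] in pixels, amid what is visible of it).
The state is a dict: "time_s": time; "joints": joint angles; "joint_velocities": joint speeds; "effort": joint torques, N m; "tcp_pos": TCP position; "ee_rot": TCP orientation; "wrist_force": force on the tool from outside, world axes, zero at the start; "moment": the same for the moment, N m; "gripper_width": opening from 0.0 (shut) to 1.0 (fully open); "gripper_force": force on a finger pad.
Only numpy, scipy, OpenCV 4.12 (cv2) and the standard library are available. Lean on these libraries where they do the work, as an engineer would, in place of code of your own. Each camera call takes 0.05 s, during which the arm holds its last target. There are 200 camera calls.

## Task

One of the three plug-in surge-arrester cartridges on the panel plate has tripped: its window is red. Pull it straight up out of its socket and put it in the blue parts tray, leaving the two good cartridges with green windows fully seated. Then move the red sprung warning clip from the rim of the tray to the upstanding front edge of the panel plate and let it close there, square on the edge, so that everybody sees that a cartridge is missing; leave the other things on the desk where they lie.

Things in the scene. Friction and masses are not known exactly. Their poses are not given: they have to be found in the camera images.
- panel: Grey folded sheet-steel mounting plate lying flat, fixed, 170 (x) x 200 (y) mm, 3 mm thick; origin: centre of its underside on the desk; x to its back, y to its left, z up. On it the grey arrester base with the three cartridges (see socket_mid) and, right of it (y -55 to -86 mm, x -13 to +37), four small rail terminals 44 mm high.
- socket_mid (a point): Centre of the middle socket's mouth on the base's flat top, 40 mm above the panel's underside, at panel (+12, +15) mm; axes as the panel's. The outer sockets are at y -40 and +40 mm from it. Base 90 (x) x 124 (y) mm; its ends beyond x +-32 mm are only 29 mm high. Sockets 24 mm deep.
- front_edge (a point): Middle of the top line of the panel's upstanding front edge: an upright fin, 3 mm thick (x), 200 mm long (y), top 30 mm above the desk, 83.5 mm in front of the panel's origin; axes as the panel's. Behind it a 24 mm gap, then a slotted wiring duct 23 mm high; nothing taller than 29 mm within 60 mm. In front of it nothing.
- cartridge_tripped: The tripped cartridge, in any of the sockets: light grey housing, RED window (19 x 14 mm) on top, 44 (x) x 26 (y) x 44 (z) mm. Dark grip ribs on the two narrow ends (x +-22 mm): hold it across these 44 mm; neighbours stand 14 mm away at its long sides. Origin: centre of the housing's underside, level with the base's top when seated; axes as the panel's then. About 0.12 kg.
- cartridge_foot (a point): Lower end of the tripped cartridge's plug, 23 mm below its origin. The plug: dark foot 27 x 20 mm, 15 mm deep, with a rounded catch ridge at each end (33 mm over both), then two copper blades. Two sprung noses in the socket hold it behind the ridges: a straight pull up of 10 to 12 N is needed over the first 6 mm, then it is free; out of the socket after 24 mm.
- cartridge_good_1: A good cartridge: the same build, but with a GREEN window; it stays fully seated. Origin and axes as for the tripped one.
- cartridge_good_2: The other good cartridge with a GREEN window; it stays fully seated. Origin and axes as for the tripped one.
- tray: Blue open parts tray, fixed, 110 (x) x 150 (y) mm outside, 38 mm high, walls and floor 3 mm; origin: centre of its underside, x to its back, z up. Empty at first, with the warning clip on the rim of its front wall (middle of the wall at x -53.5 mm). A black printer, fixed furniture 183 mm high, stands close behind the tray and to the right behind the panel: carry things over or clear of it.
- tag_clip: Red sprung clip built like a clothes-peg, jaws down, handles up, at first on the tray's front wall. Origin: middle of its hinge pin, then 6 mm above the rim; hinge line along y (along the wall), x across the wall, z up. About 0.05 kg. The pin stops an edge 3 mm below its centre. A red tag with white band hangs on its front (x -9 mm): 50 mm wide, to 29 mm below the pin.
- clip_handles (a point): Middle between the two handles, 28 mm above the hinge pin: a good place to squeeze (in x). Handles 30 mm wide (y), up to 43 mm above the pin; 31 mm apart outside at the top with the clip on a 3 mm wall; fully squeezed (about 9 N) they are parallel, 14 mm apart outside, at a stop, and the clip can be carried so.
- clip_mouth (a point): Middle between the jaws, 21 mm below the hinge pin (fixed to the clip's front half; axes as the clip's). Jaw faces 36 mm wide (y), 16 to 26 mm below the pin; about 11 mm apart when fully squeezed; let go, they shut on a 3 mm edge with about 6 N.
- clip_jaw (a joint): Opening of the clip's jaws, rad: -0.13 shut on nothing, 0 closed on a 3 mm wall, 0.42 squeezed fully open; sprung towards shut.
- pliers: Pliers with red handles, 66 x 168 x 14 mm, lying behind the panel; origin: centre of the underside. A bystander.
- padlock: Brass padlock, 57 x 38 x 18 mm, lying to the left behind the panel; origin: centre of the underside. A bystander.
- tape_measure: Yellow and black tape measure, 66 x 78 x 40 mm, lying to the right of the tray; origin: centre of the underside. A bystander.
- tape_roll: White roll of printed packing tape, 110 mm across, 48 mm high, lying behind and to the right of the tray; origin: centre of the underside. A bystander.
Mind the look-alikes: they are no part of the job. What is shaped like the cartridge_tripped but purple is not meant.

How it is judged:
By the outcome, as a careful person would: the job done as asked, in the order asked, and still so for the second after the job is handed in, with the robot touching nothing.
It also fails if it takes over 54 s, if anything falls off the work surface, if the arm or the gripper's body presses on something with over 40 N, if the wrist force passes 120 N, or if a joint passes its speed limit or range.

## Working session

There is one attempt and no reset: what is moved stays moved. The work goes in short steps, Python scripts to look and compute and a tool call to move; the robot and the scene stay as the last step left them, time stands still between calls to the robot, and variables do not carry over. Pictures are saved under pics/ and viewed, at most 10 in all, crops included, and the job is handed in when it is done.

Besides the shell and the picture viewer there is one more tool, called after "Request:" as name(argument=value, ...), one argument or row to a line, values as JSON. arm_command: Moves the arm, as the interface text tells. Its arguments: {"type":"object","properties":{"motion":{"type":"array"}},"required":["motion"]}

```bash
mkdir -p pics
cat > h.py <<'E'
import numpy as np, cv2
from station import sense, capture, camera_model, finish_job, find_in
def ray(cam,row,col):
    m=camera_model(cam) if isinstance(cam,str) else cam
    K=np.array([[m['fx'],0,m['cx']],[0,m['fy'],m['cy']],[0,0,1.]])
    xd=np.array([(col-m['cx'])/m['fx'],(row-m['cy'])/m['fy']]);x=xd.copy()
    for _ in range(20): x=xd/(1+m['k1']*(x@x))
    R=np.array(m['R']);t=np.array(m['t'])
    return -R.T@t, R.T@np.array([x[0],x[1],1])
def onz(cam,row,col,z):
    o,d=ray(cam,row,col); return o+d*(z-o[2])/d[2]
def proj(cam,X):
    m=camera_model(cam) if isinstance(cam,str) else cam
    c=np.array(m['R'])@np.array(X)+np.array(m['t']);s=c[:2]/c[2];s=s*(1+m['k1']*(s@s))
    return np.array([m['cy']+m['fy']*s[1],m['cx']+m['fx']*s[0]])
def save(n,im): cv2.imwrite('pics/'+n,im[:,:,::-1])
E
python3 - <<'E'
from h import *
np.set_printoptions(precision=3,suppress=True)
s=sense();print(s['time_s'],s['tcp_pos'],s['ee_rot'])
a=capture('scene');b=capture('top');c=capture('wrist')
save('s.png',a);save('t.png',b);save('w.png',c)
for n in ['cartridge_tripped','cartridge_good_1','tag_clip','clip_handles','tray','panel']:
    for cam in ['scene','top']:
        print(n,cam,[(np.round(r['p'],2),np.round(r['location'])) for r in find_in(n,cam)])
for cam in ['scene','top','wrist']:
    m=camera_model(cam);R=np.array(m['R']);print(cam,-R.T@np.array(m['t']),R[2],m['fx'])
E
```

```text
0.0 [0.22  0.584 0.229] [[ 0.936 -0.353 -0.001]
 [-0.353 -0.936 -0.002]
 [ 0.     0.002 -1.   ]]
cartridge_tripped scene [(np.float64(0.78), array([198., 157.])), (np.float64(0.62), array([201., 234.]))]
cartridge_tripped top [(np.float64(0.75), array([249., 227.])), (np.float64(0.73), array([326., 174.]))]
cartridge_good_1 scene [(np.float64(0.79), array([200., 220.])), (np.float64(0.62), array([193., 206.])), (np.float64(0.57), array([255., 299.]))]
cartridge_good_1 top [(np.float64(0.77), array([260., 217.])), (np.float64(0.52), array([270., 206.])), (np.float64(0.33), array([265., 229.]))]
tag_clip scene [(np.float64(0.97), array([256., 301.]))]
tag_clip top [(np.float64(0.49), array([212., 327.]))]
clip_handles scene [(np.float64(0.66), array([253., 300.]))]
clip_handles top [(np.float64(0.74), array([213., 331.]))]
tray scene [(np.float64(0.82), array([262., 328.]))]
tray top [(np.float64(0.91), array([190., 322.])), (np.float64(0.7), array([274., 207.])), (np.float64(0.29), array([250., 229.]))]
panel scene [(np.float64(0.6), array([223., 224.])), (np.float64(0.33), array([255., 302.]))]
panel top [(np.float64(0.73), array([267., 229.]))]
scene [-0.074 -0.493  0.57 ] [ 0.594  0.635 -0.494] 425.60812373452814
top [0.227 0.27  1.21 ] [ 0.241 -0.118 -0.963] 483.2255976777912
wrist [0.288 0.56  0.384] [-0.244  0.091 -0.965] 302.2061614925493
```

View pics/s.png

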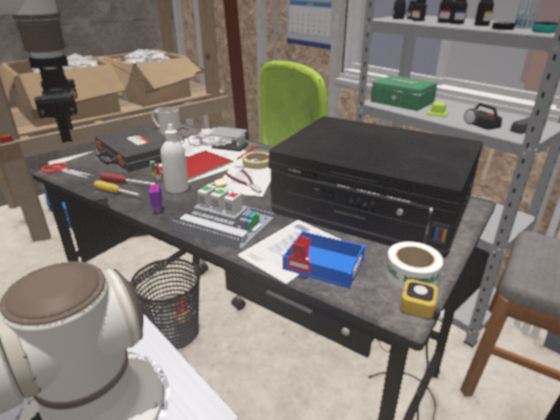

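View pics/t.png

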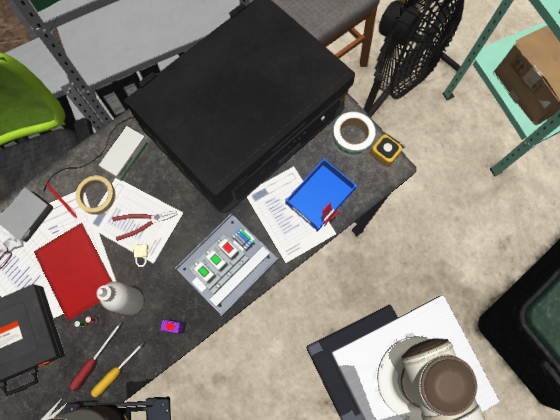

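The scene picture shows the panel with three cartridges at about (200,220), the clip on the tray's front rim at (253,300), and the purple look-alike at (198,156). In the top picture, these are the candidates for the tripped cartridge:
- **Grey with red window:** (248,228), beside the terminals. This is the one I choose.
- **Purple look-alike:** (326,172).
- **Green-window cartridges:** (260,216) and (271,204).

I'll check the choice in a crop.

Run:
```python
from h import *
np.set_printoptions(precision=4,suppress=True)
b=cv2.imread('pics/t.png')
cv2.imwrite('pics/tc.png',cv2.resize(b[150:330,160:380],None,fx=3.5,fy=3.2,interpolation=cv2.INTER_CUBIC))
hsv=cv2.cvtColor(b,cv2.COLOR_BGR2HSV).astype(int);H,S,V=hsv[...,0],hsv[...,1],hsv[...,2]
for name,m in [('red',((H<8)|(H>172))&(S>150)&(V>100)),('green',(H>45)&(H<80)&(S>120)&(V>80)),('blue',(H>100)&(H<125)&(S>150)&(V>80))]:
    n,l,st,ce=cv2.connectedComponentsWithStats(m.astype(np.uint8))
    for i in range(1,n):
        if st[i,4]>15 and 170<ce[i,0]<380 and 120<ce[i,1]<340:
            z=.087 if name!='blue' else .038
            print(name,st[i,4],ce[i][::-1],onz('top',ce[i,1],ce[i,0],z))
            if name=='blue' and st[i,4]>300:
                r=cv2.minAreaRect(np.argwhere(l==i)[:,::-1].astype(np.float32))
                for p in cv2.boxPoints(r): print('  corner',p[::-1],onz('top',p[1],p[0],.038))
```

```text
red 61 [209.6885 326.7213] [0.4543 0.0246 0.087 ]
red 45 [215.9556 331.6667] [0.4352 0.021  0.087 ]
red 53 [247.1887 227.2642] [0.4742 0.2787 0.087 ]
green 29 [234.4138 245.1034] [0.4841 0.2276 0.087 ]
green 52 [259.1731 215.1731] [0.4604 0.3162 0.087 ]
green 52 [271.1731 203.1731] [0.4465 0.3532 0.087 ]
blue 2375 [191.9234 320.9507] [0.5124 0.0056 0.038 ]
  corner [200.9337 284.2597] [0.5312 0.1003 0.038 ]
  corner [155.9061 324.7845] [ 0.5956 -0.0484  0.038 ]
  corner [185.6409 357.8232] [ 0.4865 -0.0877  0.038 ]
  corner [230.6685 317.2984] [0.4262 0.0598 0.038 ]
blue 37 [236.973  243.6486] [0.491  0.2318 0.038 ]
```

View pics/tc.png

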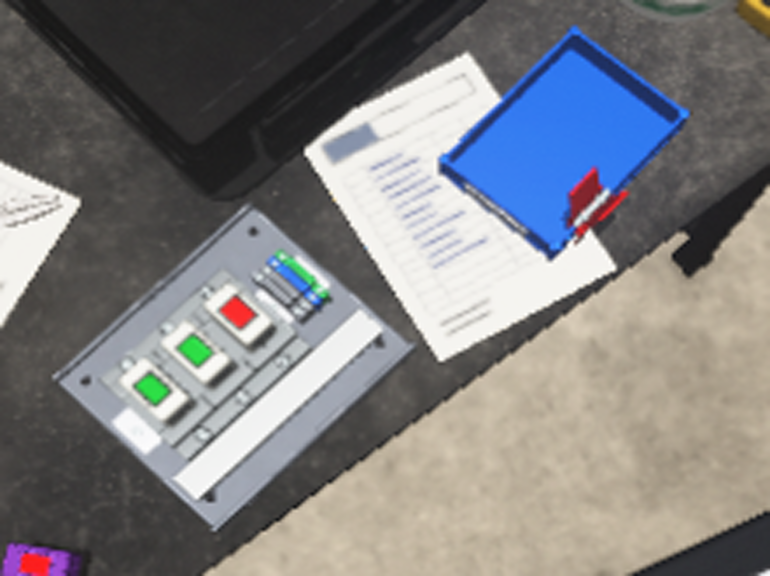

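The crop shows the red window at (312,238) in the crop. It is on a grey cartridge in the right-hand socket, next to the terminals, so the choice holds. The purple part at (565,35) is the look-alike. Next I'll write a planner and approach.

```bash
cat >> h.py <<'E'
from scipy.spatial.transform import Rotation as Ro
def down(ydeg):
    a=np.radians(ydeg);y=np.array([np.cos(a),np.sin(a),0]);z=np.array([0,0,-1.]);return np.stack([np.cross(y,z),y,z],1)
def plan(pos,R1,jaw,n,p0=None,R0=None):
    s=sense();p=np.array(s['tcp_pos']) if p0 is None else np.array(p0)
    R=np.array(s['ee_rot']) if R0 is None else R0
    rv=Ro.from_matrix(R.T@R1).as_rotvec()/n; st=(np.array(pos)-p)/n*1000
    print('step',np.linalg.norm(st),'deg',np.degrees(np.linalg.norm(rv)))
    for i in range(n):
        d=R.T@st; print([jaw]+[float(x) for x in np.round(d,1)]+[float(x) for x in np.round(rv,4)])
        R=R@Ro.from_rotvec(rv).as_matrix()
E
python3 - <<'E'
from h import *
np.set_printoptions(precision=4,suppress=True)
for r,c,z in [(211,218.6,0),(205,215,0),(297,115,0)]: print(onz('top',r,c,z))
# printer top corner candidates from top picture
for r,c in [(97,130),(190,215),(76,352)]: print('ptop',onz('top',r,c,.183))
plan([.46,.285,.25],down(200.4),87,12)
E
```

```text
[0.5904 0.2606 0.    ]
[0.6094 0.2625 0.    ]
[0.4988 0.5891 0.    ]
ptop [0.8894 0.3417 0.183 ]
ptop [0.5835 0.2497 0.183 ]
ptop [ 0.7069 -0.1653  0.183 ]
step 32.00866768610435 deg 4.077427544367207
[87, 27.5, 16.3, -1.6, -0.0, 0.0, 0.0712]
[87, 28.6, 14.3, -1.6, -0.0, 0.0, 0.0712]
[87, 29.5, 12.3, -1.6, -0.0, 0.0, 0.0712]
[87, 30.3, 10.1, -1.6, -0.0, 0.0, 0.0712]
[87, 31.0, 8.0, -1.6, -0.0, 0.0, 0.0712]
[87, 31.4, 5.7, -1.6, -0.0, 0.0, 0.0712]
[87, 31.8, 3.5, -1.6, -0.0, 0.0, 0.0712]
[87, 31.9, 1.2, -1.6, -0.0, 0.0, 0.0712]
[87, 32.0, -1.1, -1.6, -0.0, 0.0, 0.0712]
[87, 31.8, -3.3, -1.6, -0.0, 0.0, 0.0712]
[87, 31.5, -5.6, -1.6, -0.0, 0.0, 0.0712]
[87, 31.0, -7.8, -1.6, -0.0, 0.0, 0.0712]
```

Request:
arm_command(
  motion=[
    [87, 27.5, 16.3, -1.6, 0, 0, 0.071],
    [87, 28.6, 14.3, -1.6, 0, 0, 0.071],
    [87, 29.5, 12.3, -1.6, 0, 0, 0.071],
    [87, 30.3, 10.1, -1.6, 0, 0, 0.071],
    [87, 31, 8, -1.6, 0, 0, 0.071],
    [87, 31.4, 5.7, -1.6, 0, 0, 0.071],
    [87, 31.8, 3.5, -1.6, 0, 0, 0.071],
    [87, 31.9, 1.2, -1.6, 0, 0, 0.071],
  ],
)

```text
time_s: 1.55
tcp_pos: [0.381, 0.384, 0.2437]
ee_rot: [[0.597, -0.803, 0.0], [-0.803, -0.597, 0.0], [-0.0, -0.0, -1.0]]
wrist_force: [0.7, 0.0, 0.7]
gripper_width: 0.998
gripper_force: 0.0
```

Request:
arm_command(
  motion=[
    [87, 32, -1.1, -1.6, 0, 0, 0.071],
    [87, 31.8, -3.3, -1.6, 0, 0, 0.071],
    [87, 31.5, -5.6, -1.6, 0, 0, 0.071],
    [87, 31, -7.8, -1.6, 0, 0, 0.071],
    [87, 0, 0, 0, 0, 0, 0],
    [87, 0, 0, 0, 0, 0, 0],
  ],
)

```text
time_s: 2.15
tcp_pos: [0.4605, 0.2848, 0.2498]
ee_rot: [[0.35, -0.937, -0.0], [-0.937, -0.35, 0.0], [-0.0, -0.0, -1.0]]
wrist_force: [-0.4, 0.1, -0.2]
gripper_width: 0.998
gripper_force: 0.0
```

Run:
```python
from h import *
np.set_printoptions(precision=4,suppress=True)
s=sense();print(s['time_s'],s['tcp_pos'],s['joints'],s['joint_velocities']);print(s['ee_rot'])
m=camera_model('wrist');c=capture('wrist');save('w1.png',c)
hsv=cv2.cvtColor(np.ascontiguousarray(c),cv2.COLOR_RGB2HSV).astype(int);H,S,V=hsv[...,0],hsv[...,1],hsv[...,2]
for name,k in [('red',((H<8)|(H>172))&(S>150)&(V>100)),('green',(H>45)&(H<80)&(S>120)&(V>80))]:
    n,l,st,ce=cv2.connectedComponentsWithStats(k.astype(np.uint8))
    for i in range(1,n):
        if st[i,4]>80:
            r=cv2.minAreaRect(np.argwhere(l==i)[:,::-1].astype(np.float32))
            print(name,st[i,4],ce[i][::-1],onz(m,r[0][1],r[0][0],.084),[onz(m,q[1],q[0],.084)[:2] for q in cv2.boxPoints(r)])
```

```text
2.15 [0.4605 0.2848 0.2498] [ 48.8931  13.109   -9.5516  -0.0139 -67.3261 -28.4268] [ 1.5873  0.0874 -0.0599 -0.1203  0.0918  0.0721]
[[ 0.3496 -0.9369 -0.    ]
 [-0.9369 -0.3496  0.0003]
 [-0.0003 -0.0001 -1.    ]]
red 237 [185.8987 267.6962] [0.4777 0.2803 0.084 ] [array([0.4889, 0.2775]), array([0.4709, 0.2708]), array([0.4664, 0.2831]), array([0.4846, 0.2899])]
green 156 [130.2628 270.1346] [0.4959 0.2254 0.084 ] [array([0.5106, 0.2283]), array([0.4828, 0.2179]), array([0.4811, 0.2226]), array([0.509, 0.233])]
green 205 [221.4683 267.961 ] [0.4643 0.3173 0.084 ] [array([0.4749, 0.3139]), array([0.4584, 0.3077]), array([0.4536, 0.3208]), array([0.4703, 0.327 ])]
green 210 [254.5095 268.2571] [0.4502 0.3548 0.084 ] [array([0.4615, 0.3518]), array([0.4434, 0.3451]), array([0.4387, 0.3578]), array([0.457 , 0.3646])]
```

View pics/w1.png

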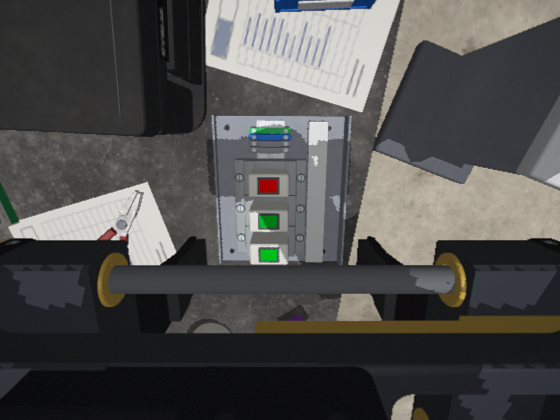

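The wrist picture shows the red window at (186,268) and the green ones at (221,268) and (255,268). The panel is aligned with the image, and yaw is about 20.4°. I'll check the housing outline for centring.

Run:
```python
from h import *
c=cv2.imread('pics/w1.png');g=cv2.cvtColor(c,cv2.COLOR_BGR2GRAY)
print('row186',list(g[185:188,236:302].mean(0).astype(int)))
print('col250',list(g[165:210,249:255].mean(1).astype(int)))
m=camera_model('wrist')
for col in (246,248,288,290): print(col,onz(m,186,col,.084),onz(m,186,col,.075))
plan([.477,.280,.13],down(200.4),87,4)
```

```text
row186 [np.int64(104), np.int64(104), np.int64(104), np.int64(106), np.int64(107), np.int64(107), np.int64(108), np.int64(104), np.int64(95), np.int64(104), np.int64(104), np.int64(104), np.int64(113), np.int64(137), np.int64(146), np.int64(146), np.int64(147), np.int64(146), np.int64(147), np.int64(148), np.int64(139), np.int64(96), np.int64(56), np.int64(56), np.int64(48), np.int64(48), np.int64(48), np.int64(48), np.int64(48), np.int64(48), np.int64(48), np.int64(48), np.int64(48), np.int64(48), np.int64(48), np.int64(48), np.int64(48), np.int64(48), np.int64(48), np.int64(49), np.int64(56), np.int64(57), np.int64(66), np.int64(110), np.int64(150), np.int64(152), np.int64(151), np.int64(151), np.int64(151), np.int64(152), np.int64(151), np.int64(142), np.int64(123), np.int64(100), np.int64(107), np.int64(109), np.int64(109), np.int64(109), np.int64(108), np.int64(100), np.int64(91), np.int64(109), np.int64(109), np.int64(109), np.int64(109), np.int64(109)]
col250 [np.int64(107), np.int64(106), np.int64(107), np.int64(106), np.int64(104), np.int64(102), np.int64(101), np.int64(99),
[... 375 characters left out ...]
 np.int64(105), np.int64(108), np.int64(126), np.int64(150), np.int64(146), np.int64(136), np.int64(132), np.int64(123), np.int64(117), np.int64(114), np.int64(112), np.int64(109)]
246 [0.49943522 0.28910006 0.084     ] [0.4998221  0.29108602 0.075     ]
248 [0.49742515 0.28834584 0.084     ] [0.4977554  0.29031056 0.075     ]
288 [0.45722361 0.27326    0.084     ] [0.45642143 0.27479976 0.075     ]
290 [0.45521341 0.27250559 0.084     ] [0.45435461 0.2740241  0.075     ]
step 30.264750816921755 deg 0.03277437927387669
[87, 2.7, -3.5, 29.9, -0.0, 0.0001, 0.0006]
[87, 2.7, -3.5, 29.9, -0.0, 0.0001, 0.0006]
[87, 2.7, -3.5, 29.9, -0.0, 0.0001, 0.0006]
[87, 2.7, -3.5, 29.9, -0.0, 0.0001, 0.0006]
```

Request:
arm_command(
  motion=[
    [87, 3.6, -4.7, 35, 0, 0, 0],
    [87, 3.6, -4.7, 35, 0, 0, 0],
    [87, 3.6, -4.6, 35, 0, 0, 0],
    [87, 0, 0, 35, 0, 0, 0],
    [87, 0, 0, 30, 0, 0, 0],
    [87, 0, 0, 17, 0, 0, 0],
    [87, 0, 0, 8, 0, 0, 0],
    [87, 0, 0, 0, 0, 0, 0],
  ],
)

```text
time_s: 3.0
tcp_pos: [0.4764, 0.2805, 0.0539]
ee_rot: [[0.352, -0.936, -0.001], [-0.936, -0.352, -0.002], [0.001, 0.002, -1.0]]
wrist_force: [0.8, -0.4, 0.5]
gripper_width: 0.997
gripper_force: 0.0
```

Request:
arm_command(
  motion=[
    [70, 0, 0, 0, 0, 0, 0],
    [55, 0, 0, 0, 0, 0, 0],
    [35, 0, 0, 0, 0, 0, 0],
    [35, 0, 0, 0, 0, 0, 0],
    [35, 0, 0, 0, 0, 0, 0],
    [35, 0, 0, 0, 0, 0, 0],
  ],
)

```text
time_s: 3.6
tcp_pos: [0.4773, 0.28, 0.055]
ee_rot: [[0.35, -0.937, 0.0], [-0.937, -0.35, 0.0], [-0.0, -0.0, -1.0]]
wrist_force: [1.0, -0.3, -0.1]
gripper_width: 0.537
gripper_force: 0.0
```

Request:
arm_command(
  motion=[
    [30, 0, 0, 0, 0, 0, 0],
    [30, 0, 0, 0, 0, 0, 0],
    [30, 0, 0, 0, 0, 0, 0],
  ],
)

```text
time_s: 3.9
tcp_pos: [0.4775, 0.2802, 0.0549]
ee_rot: [[0.351, -0.937, 0.001], [-0.937, -0.351, 0.0], [-0.0, -0.001, -1.0]]
wrist_force: [0.8, -0.3, 1.5]
gripper_width: 0.504
gripper_force: 30.0
```

Request:
arm_command(
  motion=[
    [30, 0, 0, -2, 0, 0, 0],
    [30, 0, 0, -2, 0, 0, 0],
    [30, 0, 0, -2, 0, 0, 0],
    [30, 0, 0, -3, 0, 0, 0],
    [30, 0, 0, -4, 0, 0, 0],
    [30, 0, 0, -5, 0, 0, 0],
    [30, 0, 0, -6, 0, 0, 0],
    [30, 0, 0, -6, 0, 0, 0],
  ],
)

```text
time_s: 4.7
tcp_pos: [0.4771, 0.2799, 0.0855]
ee_rot: [[0.35, -0.937, -0.0], [-0.937, -0.35, -0.0], [-0.0, 0.0, -1.0]]
wrist_force: [0.4, -0.0, -0.0]
gripper_width: 0.506
gripper_force: 30.0
```

Request:
arm_command(
  motion=[
    [30, 0, 0, -10, 0, 0, 0],
    [30, 0, 0, -15, 0, 0, 0],
    [30, 0, 0, -20, 0, 0, 0],
    [30, 0, 0, -25, 0, 0, 0],
    [30, 0, 0, -20, 0, 0, 0],
    [30, 0, 0, 0, 0, 0, 0],
  ],
)

```text
time_s: 5.3
tcp_pos: [0.4788, 0.2813, 0.1786]
ee_rot: [[0.351, -0.936, 0.006], [-0.936, -0.351, 0.005], [-0.003, -0.007, -1.0]]
wrist_force: [1.3, 0.9, -1.8]
gripper_width: 0.504
gripper_force: 30.0
```

Run:
```python
from h import *
np.set_printoptions(precision=4,suppress=True)
s=sense();print(s['time_s'],s['tcp_pos'],s['gripper_width'],s['gripper_force'])
m=camera_model('wrist');c=capture('wrist');save('w2.png',c)
for n in ['tag_clip','clip_handles','clip_mouth','tray']:
    print(n,[(round(r['p'],2),np.round(r['location'],1)) for r in find_in(n,'wrist')])
```

```text
5.3 [0.4788 0.2813 0.1786] 0.5040193459050945 29.99784985673614
tag_clip []
clip_handles []
clip_mouth []
tray [(0.71, array([255.8, 283.8]))]
```

View pics/w2.png

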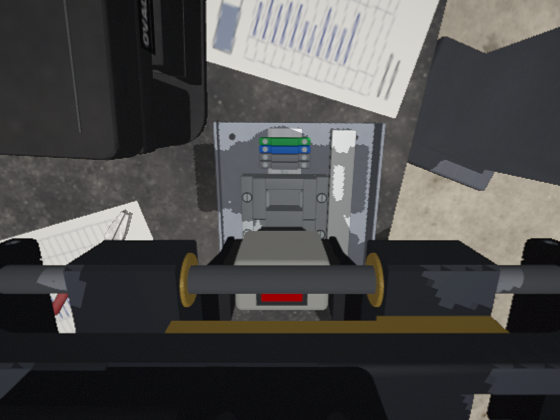

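The cartridge is held at (270,280), and its socket is empty at (200,285). I'll move toward the tray and look at the tray and clip on the way.

Request:
arm_command(
  motion=[
    [30, 20, 5, 0, 0, 0, 0],
    [30, 30, 9, 0, 0, 0, 0],
    [30, 35, 9, 0, 0, 0, 0],
    [30, 30, 9, 0, 0, 0, 0],
    [30, 25, 6, 0, 0, 0, 0],
    [30, 10, 2, 0, 0, 0, 0],
    [30, 0, 0, 0, 0, 0, 0],
    [30, 0, 0, 0, 0, 0, 0],
  ],
)

```text
time_s: 6.35
tcp_pos: [0.4924, 0.126, 0.1743]
ee_rot: [[0.35, -0.937, -0.0], [-0.937, -0.35, -0.0], [-0.0, 0.0, -1.0]]
wrist_force: [0.2, -0.3, -1.4]
gripper_width: 0.501
gripper_force: 30.0
```

Run:
```python
from h import *
np.set_printoptions(precision=4,suppress=True)
s=sense();print(s['time_s'],s['tcp_pos'],s['gripper_width'],s['gripper_force'])
m=camera_model('wrist');c=capture('wrist');save('w3.png',c)
for n in ['tag_clip','clip_handles','clip_mouth','tray']:
    print(n,[(round(r['p'],2),np.round(r['location'],1)) for r in find_in(n,'wrist')])
hsv=cv2.cvtColor(np.ascontiguousarray(c),cv2.COLOR_RGB2HSV).astype(int);H,S,V=hsv[...,0],hsv[...,1],hsv[...,2]
k=((H>100)&(H<125)&(S>140)&(V>60)).astype(np.uint8)
k[240:]=0
n,l,st,ce=cv2.connectedComponentsWithStats(k)
i=1+np.argmax(st[1:,4]);r=cv2.minAreaRect(np.argwhere(l==i)[:,::-1].astype(np.float32))
print(st[i])
for q in cv2.boxPoints(r): print(q[::-1],onz(m,q[1],q[0],.038))
```

```text
6.35 [0.4924 0.126  0.1743] 0.5014481567942215 29.99781139777042
tag_clip [(0.87, array([106.6, 373.2])), (0.4, array([317.7, 273.7])), (0.16, array([255.6, 281.1]))]
clip_handles [(0.86, array([108.2, 371.3]))]
clip_mouth [(0.9, array([103. , 373.3]))]
tray [(0.59, array([ 72.1, 301. ]))]
[  237     0   132   160 18645]
[  0. 237.] [ 0.5886 -0.0244  0.038 ]
[  0. 368.] [ 0.4857 -0.0631  0.038 ]
[159. 368.] [0.4299 0.0576 0.038 ]
[159. 237.] [0.5468 0.1014 0.038 ]
```

View pics/w3.png

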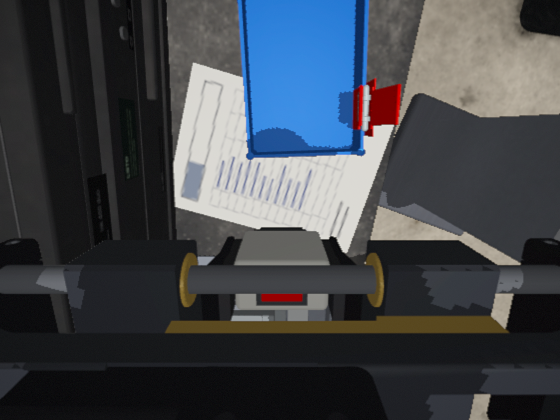

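The wrist picture shows the tray's left rim corners at (157,249) for the back and (153,366) for the front. The clip is on the front wall at about (107,372), left of its middle.

Run:
```python
from h import *
np.set_printoptions(precision=4,suppress=True)
m=camera_model('wrist')
bl=onz(m,157,249,.038)[:2];fl=onz(m,153,366,.038)[:2];f2=onz(m,3,367,.038)[:2];b2=onz(m,2,240,.038)[:2]
print(bl,fl,f2,b2,np.linalg.norm(bl-fl))
yx=np.degrees(np.arctan2(*(bl-fl)[::-1]));yf=np.degrees(np.arctan2(*(fl-f2)[::-1]))-90;yb=np.degrees(np.arctan2(*(bl-b2)[::-1]))-90
print(yx,yf,yb)
yaw=np.mean([yx,yf,yb]);a=np.radians(yaw);ex=np.array([np.cos(a),np.sin(a)]);ey=np.array([-ex[1],ex[0]])
C=(bl+fl)/2-ey*.075;print('C',C,yaw)
for z in (.038,.05,.06,.07,.08): print(z,[(np.round([(onz(m,r,c,z)[:2]-C)@ex,(onz(m,r,c,z)[:2]-C)@ey],4)) for r,c in [(105,366),(105,402),(106,372)]])
g=C+ex*.005-ey*.03;print(g)
plan([*g,.155],down(yaw+180),30,6)
```

```text
[0.5367 0.0961] [0.434  0.0534] [ 0.4857 -0.0605] [ 0.586  -0.0234] 0.11117829988885675
22.57115716249489 24.37750297110162 22.414926923688668
C [0.5148 0.0058] 23.121195685761723
0.038 [array([-0.0543,  0.0322]), array([-0.0872,  0.0336]), array([-0.0598,  0.0333])]
0.05 [array([-0.0511,  0.0329]), array([-0.0826,  0.0342]), array([-0.0564,  0.0339])]
0.06 [array([-0.0484,  0.0334]), array([-0.0788,  0.0347]), array([-0.0535,  0.0345])]
0.07 [array([-0.0457,  0.034 ]), array([-0.0749,  0.0352]), array([-0.0506,  0.035 ])]
0.08 [array([-0.043 ,  0.0346]), array([-0.0711,  0.0358]), array([-0.0477,  0.0355])]
[ 0.5312 -0.0198]
step 25.425315690048613 deg 0.4227128930329376
[30, 25.1, 2.5, 3.3, 0.0, 0.0, -0.0074]
[30, 25.1, 2.7, 3.3, 0.0, 0.0, -0.0074]
[30, 25.1, 2.9, 3.3, 0.0, 0.0, -0.0074]
[30, 25.0, 3.0, 3.3, 0.0, 0.0, -0.0074]
[30, 25.0, 3.2, 3.3, 0.0, 0.0, -0.0074]
[30, 25.0, 3.4, 3.3, 0.0, 0.0, -0.0074]
```

Request:
arm_command(
  motion=[
    [30, 25.1, 2.5, 0, 0, 0, -0.0074],
    [30, 25.1, 2.7, 0, 0, 0, -0.0074],
    [30, 25.1, 2.9, 0, 0, 0, -0.0074],
    [30, 25, 3, 10, 0, 0, -0.0074],
    [30, 25, 3.2, 15, 0, 0, -0.0074],
    [30, 25, 3.4, 20, 0, 0, -0.0074],
    [30, 0, 0, 25, 0, 0, 0],
    [30, 0, 0, 25, 0, 0, 0],
  ],
)

```text
time_s: 7.4
tcp_pos: [0.5316, -0.0211, 0.0791]
ee_rot: [[0.391, -0.92, 0.001], [-0.92, -0.391, 0.0], [0.0, -0.001, -1.0]]
wrist_force: [1.0, 0.3, -2.2]
gripper_width: 0.501
gripper_force: 30.0
```

Request:
arm_command(
  motion=[
    [30, 0, 0, 20, 0, 0, 0],
    [30, 0, 0, 10, 0, 0, 0],
    [30, 0, 0, 4, 0, 0, 0],
    [30, 0, 0, 0, 0, 0, 0],
  ],
)

```text
time_s: 7.8
tcp_pos: [0.5315, -0.0205, 0.0458]
ee_rot: [[0.392, -0.92, 0.0], [-0.92, -0.392, -0.0], [0.0, -0.0, -1.0]]
wrist_force: [-0.1, 0.6, -1.8]
gripper_width: 0.502
gripper_force: 30.0
```

Request:
arm_command(
  motion=[
    [30, 0, 0, 2, 0, 0, 0],
    [30, 0, 0, 2, 0, 0, 0],
    [30, 0, 0, 0, 0, 0, 0],
  ],
)

```text
time_s: 8.1
tcp_pos: [0.5313, -0.0207, 0.0422]
ee_rot: [[0.392, -0.92, 0.001], [-0.92, -0.392, 0.0], [0.0, -0.001, -1.0]]
wrist_force: [-0.1, 0.3, -1.0]
gripper_width: 0.506
gripper_force: 30.0
```

Request:
arm_command(
  motion=[
    [46, 0, 0, 0, 0, 0, 0],
    [50, 0, 0, 0, 0, 0, 0],
    [56, 0, 0, 0, 0, 0, 0],
    [56, 0, 0, 0, 0, 0, 0],
    [56, 0, 0, 0, 0, 0, 0],
  ],
)

```text
time_s: 8.6
tcp_pos: [0.5312, -0.0208, 0.0419]
ee_rot: [[0.392, -0.92, 0.0], [-0.92, -0.392, 0.0], [0.0, -0.0, -1.0]]
wrist_force: [-0.4, 0.2, -0.1]
gripper_width: 0.635
gripper_force: 0.0
```

Request:
arm_command(
  motion=[
    [56, 0, 0, -10, 0, 0, 0],
    [56, 0, 0, -25, 0, 0, 0],
    [56, 0, 0, -35, 0, 0, 0],
    [60, 0, 0, -40, 0, 0, 0],
    [60, -30, 12, -35, 0, 0, 0],
    [60, -40, 18, -10, 0, 0, 0],
    [60, -40, 18, 0, 0, 0, 0],
    [60, -25, 10, 0, 0, 0, 0],
  ],
)

```text
time_s: 9.4
tcp_pos: [0.423, 0.0816, 0.1981]
ee_rot: [[0.392, -0.92, 0.002], [-0.92, -0.392, 0.002], [-0.001, -0.002, -1.0]]
wrist_force: [0.5, 0.8, -0.4]
gripper_width: 0.689
gripper_force: 0.0
```

Request:
arm_command(
  motion=[
    [60, 0, 0, 0, 0, 0, 0],
    [60, 0, 0, 0, 0, 0, 0],
  ],
)

```text
time_s: 9.6
tcp_pos: [0.4249, 0.0811, 0.1977]
ee_rot: [[0.393, -0.919, 0.002], [-0.919, -0.393, 0.001], [0.0, -0.002, -1.0]]
wrist_force: [-0.2, 0.7, 0.1]
gripper_width: 0.69
gripper_force: 0.0
```

Run:
```python
from h import *
np.set_printoptions(precision=4,suppress=True)
s=sense();print(s['time_s'],s['tcp_pos'])
m=camera_model('wrist');c=capture('wrist');save('w4.png',c)
for n in ['tag_clip','clip_handles','clip_mouth','cartridge_tripped']:
    print(n,[(round(r['p'],2),np.round(r['location'],1)) for r in find_in(n,'wrist')])
save('w4c.png',cv2.resize(c[0:250,180:480],None,fx=2.4,fy=2.4,interpolation=cv2.INTER_CUBIC))
import pickle;pickle.dump(m,open('m4.pkl','wb'))
```

```text
9.6 [0.4249 0.0811 0.1977]
tag_clip [(0.91, array([129.5, 281.3])), (0.59, array([ 88.7, 228.6]))]
clip_handles [(0.63, array([130.6, 278.1]))]
clip_mouth [(0.75, array([128.2, 281.9]))]
cartridge_tripped [(0.82, array([ 50.9, 214.6]))]
```

View pics/w4c.png

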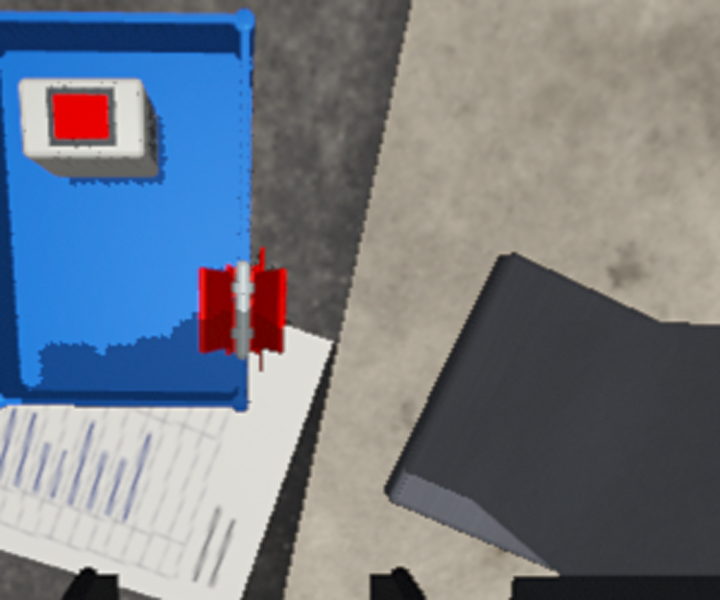

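The crop shows the cartridge standing in the tray, with its window at (115,80). On the clip, the pin runs along column 243 (rows 262–358), the handle edges are at columns 200 and 286, and the rim's right corner is at (12,252).

Run:
```python
from h import *
import pickle
np.set_printoptions(precision=4,suppress=True)
m=pickle.load(open('m4.pkl','rb'))
P=lambda c,r,z: onz(m,r/2.4-.3,180+c/2.4-.3,z)[:2]
print('pin',P(243,310,.044),'tops',P(243,308.5,.087), [P(200,308.5,.087),P(286,308.5,.087)])
ang=lambda d:np.degrees(np.arctan2(d[1],d[0]))
print('rim yaw',ang(P(249,405,.038)-P(254,14,.038))-90,'pin yaw',ang(P(243,358,.044)-P(243,262,.044))-90)
print('handle yaw',ang(P(200,352,.087)-P(200,268,.087))-90,ang(P(286,352,.087)-P(286,268,.087))-90)
print('tag',P(262,248,.05),P(262,370,.05))
pos=(P(243,310,.044)*.3+P(243,308.5,.087)*.7);print(pos)
plan([*pos,.12],down(203),60,4)
```

```text
pin [0.4531 0.0173] tops [0.4533 0.0166] [array([0.4673, 0.0226]), array([0.4394, 0.0106])]
rim yaw 22.578722708234665 pin yaw 23.18896654205207
handle yaw 22.310866972484206 24.066955723543586
tag [ 0.4555 -0.0074] [0.4366 0.0361]
[0.4533 0.0168]
step 25.82228984102233 deg 0.008861873648773305
[60, 17.3, -0.2, 19.2, 0.0001, -0.0, -0.0001]
[60, 17.3, -0.2, 19.2, 0.0001, -0.0, -0.0001]
[60, 17.3, -0.2, 19.2, 0.0001, -0.0, -0.0001]
[60, 17.3, -0.2, 19.2, 0.0001, -0.0, -0.0001]
```

Request:
arm_command(
  motion=[
    [52, 25, -0.3, 15, 0, 0, 0],
    [52, 25, -0.3, 20, 0, 0, 0],
    [52, 19.2, -0.2, 25, 0, 0, 0],
    [52, 0, 0, 15, 0, 0, 0],
    [52, 0, 0, 0, 0, 0, 0],
    [52, 0, 0, 0, 0, 0, 0],
  ],
)

```text
time_s: 10.45
tcp_pos: [0.4532, 0.0171, 0.1218]
ee_rot: [[0.391, -0.92, -0.0], [-0.92, -0.391, -0.001], [0.0, 0.0, -1.0]]
wrist_force: [-0.5, -0.3, 0.5]
gripper_width: 0.599
gripper_force: 0.0
```

Run:
```python
from h import *
s=sense();d=np.array([.4533,.0168,.063])-s['tcp_pos'];print(s['tcp_pos'],np.array(s['ee_rot']).T@d*1000,s['gripper_width']*87)
```

```text
[0.45318672 0.0170561  0.12181563] [ 2.58742115e-01 -3.32131341e-02  5.88157158e+01] 52.08747722387796
```

Request:
arm_command(
  motion=[
    [52, 0.2, 0, 20, 0, 0, 0],
    [52, 0, 0, 20, 0, 0, 0],
    [52, 0, 0, 12, 0, 0, 0],
    [52, 0, 0, 6.5, 0, 0, 0],
    [52, 0, 0, 0, 0, 0, 0],
    [38, 0, 0, 0, 0, 0, 0],
    [30, 0, 0, 0, 0, 0, 0],
    [26, 0, 0, 0, 0, 0, 0],
  ],
)

```text
time_s: 11.25
tcp_pos: [0.4533, 0.0174, 0.0639]
ee_rot: [[0.392, -0.92, 0.002], [-0.92, -0.392, 0.001], [0.0, -0.002, -1.0]]
wrist_force: [0.0, 0.4, 0.4]
gripper_width: 0.407
gripper_force: 0.0
```

Request:
arm_command(
  motion=[
    [20, 0, 0, 0, 0, 0, 0],
    [14, 0, 0, 0, 0, 0, 0],
    [8, 0, 0, 0, 0, 0, 0],
    [8, 0, 0, 0, 0, 0, 0],
    [8, 0, 0, 0, 0, 0, 0],
    [8, 0, 0, 0, 0, 0, 0],
  ],
)

```text
time_s: 11.85
tcp_pos: [0.4528, 0.0171, 0.0632]
ee_rot: [[0.392, -0.92, -0.0], [-0.92, -0.392, -0.0], [0.0, 0.0, -1.0]]
wrist_force: [0.4, 0.3, -1.1]
gripper_width: 0.15
gripper_force: 30.0
```

Request:
arm_command(
  motion=[
    [8, 0, 0, -3, 0, 0, 0],
    [8, 0, 0, -6, 0, 0, 0],
    [8, 0, 0, -10, 0, 0, 0],
    [8, 0, 0, -15, 0, 0, 0],
    [8, 0, 0, -25, 0, 0, 0],
    [8, 0, 0, -30, 0, 0, 0],
    [8, 0, 0, -15, 0, 0, 0],
    [8, 0, 0, 0, 0, 0, 0],
  ],
)

```text
time_s: 12.65
tcp_pos: [0.4545, 0.0177, 0.1704]
ee_rot: [[0.392, -0.92, 0.007], [-0.92, -0.392, 0.002], [0.001, -0.007, -1.0]]
wrist_force: [-0.1, -0.1, -0.6]
gripper_width: 0.151
gripper_force: 30.0
```

Run:
```python
from h import *
np.set_printoptions(precision=4,suppress=True)
s=sense();print(s['tcp_pos'],s['gripper_width']*87,s['gripper_force'])
a=np.radians(20.4);ex=np.array([np.cos(a),np.sin(a)]);ey=np.array([-ex[1],ex[0]])
O=np.array([.4773,.2804])-ex*.012+ey*.025;F=O-ex*.0835;print(O,F)
V=F+ey*.07   # view: edge ahead of the tool along tool x
plan([*V,.18],down(200.4),8,12)
```

```text
[0.4545 0.0177 0.1704] 13.160361183789368 29.99983054236509
[0.4573 0.2996] [0.3791 0.2705]
step 27.822114358286427 deg 0.22605733326829763
[8, -27.7, -2.8, -0.8, -0.0006, -0.0, 0.0039]
[8, -27.7, -2.7, -0.8, -0.0006, -0.0, 0.0039]
[8, -27.7, -2.5, -0.8, -0.0006, -0.0, 0.0039]
[8, -27.7, -2.4, -0.8, -0.0006, -0.0, 0.0039]
[8, -27.7, -2.3, -0.8, -0.0006, -0.0, 0.0039]
[8, -27.7, -2.2, -0.8, -0.0006, -0.0, 0.0039]
[8, -27.7, -2.1, -0.8, -0.0006, -0.0, 0.0039]
[8, -27.7, -2.0, -0.8, -0.0006, -0.0, 0.0039]
[8, -27.7, -1.9, -0.8, -0.0006, -0.0, 0.0039]
[8, -27.8, -1.8, -0.8, -0.0006, -0.0, 0.0039]
[8, -27.8, -1.7, -0.8, -0.0006, -0.0, 0.0039]
[8, -27.8, -1.6, -0.8, -0.0006, -0.0, 0.0039]
```

Request:
arm_command(
  motion=[
    [8, -15, -1.5, -2, 0, 0, 0.006],
    [8, -30, -3, -2, 0, 0, 0.006],
    [8, -40, -4, -2, 0, 0, 0.006],
    [8, -40, -4, -2, 0, 0, 0.006],
    [8, -40, -3.5, -2, 0, 0, 0.006],
    [8, -40, -3, 0, 0, 0, 0.006],
    [8, -40, -2.5, 0, 0, 0, 0.006],
    [8, -38, -2, 0, 0, 0, 0.005],
  ],
)

```text
time_s: 13.45
tcp_pos: [0.3686, 0.2899, 0.1765]
ee_rot: [[0.348, -0.937, -0.001], [-0.937, -0.348, -0.001], [0.001, 0.001, -1.0]]
wrist_force: [0.6, -0.1, -0.7]
gripper_width: 0.146
gripper_force: 30.0
```

Request:
arm_command(
  motion=[
    [8, -30, -1.5, 0, 0, 0, 0],
    [8, -20, -1, 0, 0, 0, 0],
    [8, 0, 0, 0, 0, 0, 0],
    [8, 0, 0, 0, 0, 0, 0],
  ],
)

```text
time_s: 13.85
tcp_pos: [0.3542, 0.336, 0.1763]
ee_rot: [[0.348, -0.937, -0.001], [-0.937, -0.348, -0.002], [0.001, 0.002, -1.0]]
wrist_force: [0.3, -0.3, -1.0]
gripper_width: 0.146
gripper_force: 30.0
```

Run:
```python
from h import *
np.set_printoptions(precision=4,suppress=True)
s=sense();print(s['time_s'],s['tcp_pos'],s['gripper_width']*87);print(s['ee_rot'])
m=camera_model('wrist');c=capture('wrist');save('w5.png',c)
save('w5c.png',cv2.resize(c[0:330,180:480],None,fx=2.4,fy=1.8,interpolation=cv2.INTER_CUBIC))
import pickle;pickle.dump(m,open('m5.pkl','wb'))
a=np.radians(20.4);ex=np.array([np.cos(a),np.sin(a)]);ey=np.array([-ex[1],ex[0]]);F=np.array([.3791,.2705])
for t in (.0,-.05,-.1):
    for w in (.0015,-.0015): print(t,w,proj(m,[*(F+ex*w+ey*t),.03]))
g=cv2.cvtColor(c,cv2.COLOR_RGB2GRAY)
for t in (0,-.04,-.08):
    p=proj(m,[*(F+ey*t),.03]);r,q=int(round(p[0])),int(round(p[1]));print(r,q,g[r-1:r+2,q-14:q+15].mean(0).astype(int))
```

```text
13.85 [0.3542 0.336  0.1763] 12.689835302754863
[[ 0.3484 -0.9373 -0.0014]
 [-0.9373 -0.3484 -0.002 ]
 [ 0.0013  0.002  -1.    ]]
0.0 0.0015 [128.7773 279.1732]
0.0 -0.0015 [128.7796 282.2955]
-0.05 0.0015 [ 72.5034 279.116 ]
-0.05 -0.0015 [ 72.5075 282.3827]
-0.1 0.0015 [ 10.8227 279.0537]
-0.1 -0.0015 [ 10.8289 282.4779]
129 281 [120 106 104 111 120 105 102 104 104 111 120 104 106 128 130  66  53  56
  62  62  67  75  76  76  77  76  76  76  79]
84 281 [164 164 163 163 164 163 164 164 164 164 165 155 132 159 151  95  78  79
  80  81  79  79  81  82  83  84  85  89  93]
36 281 [158 159 158 158 158 158 158 159 160 160 160 148 125 155 150 110  85  85
  87  87  87  87  87  87  87  86  86  85  84]
```

View pics/w5c.png

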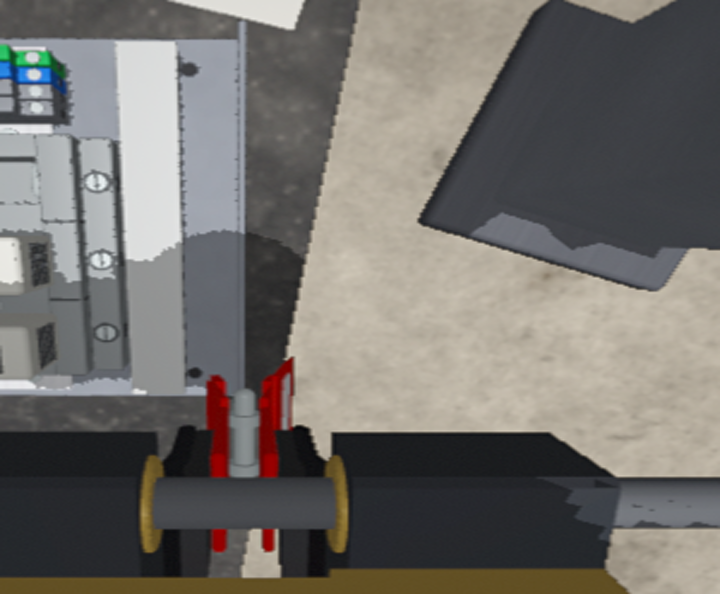

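The crop shows the fin's top line at columns 238–246, which matches my prediction to about half a pixel. The clip hangs straight and open in the gripper, with its pin at column 244.

Run:
```python
from h import *
import pickle
np.set_printoptions(precision=4,suppress=True)
m=pickle.load(open('m5.pkl','rb'));s=sense();t=np.array(s['tcp_pos']);R=np.array(s['ee_rot'])
for c,r,dz in [(244,400,.019),(244,425,.019),(218,450,0.024),(268,450,.024)]:
    X=onz(m,r/1.8,180+c/2.4-.3,t[2]-dz);print(R.T@(X-t)*1000)
a=np.radians(20.4);ex=np.array([np.cos(a),np.sin(a)]);F=np.array([.3791,.2705])+ex*.0004
for z in (.10,.055): print(z,R.T@(np.array([*F,z])-t)*1000)
```

```text
[15.9316 -0.185  19.0177]
[ 7.1035 -0.169  19.0078]
[-4.0657 -6.9884 23.9838]
[-4.0577  6.1787 24.0058]
0.1 [69.4807 -1.0054 76.6186]
0.055 [ 69.4298  -1.0805 121.6185]
```

Request:
arm_command(
  motion=[
    [8, 20, -0.3, 20, 0, 0, 0],
    [8, 25, -0.3, 25, 0, 0, 0],
    [8, 20, -0.3, 20, 0, 0, 0],
    [8, 4.4, 0, 10, 0, 0, 0],
    [8, 0, 0, 0, 0, 0, 0],
    [8, 0, 0, 0, 0, 0, 0],
  ],
)

```text
time_s: 14.5
tcp_pos: [0.3805, 0.2723, 0.1029]
ee_rot: [[0.348, -0.938, 0.001], [-0.938, -0.348, 0.001], [-0.001, -0.001, -1.0]]
wrist_force: [0.1, 0.3, 0.1]
gripper_width: 0.15
gripper_force: 30.0
```

Run:
```python
from h import *
np.set_printoptions(precision=3,suppress=True)
s=sense();t=np.array(s['tcp_pos']);R=np.array(s['ee_rot'])
a=np.radians(20.4);ex=np.array([np.cos(a),np.sin(a)]);F=np.array([.3791,.2705])+ex*.0004
print(R.T@(np.array([*F,.055])-t)*1000,s['gripper_width']*87, np.degrees(np.arctan2(-R[1,1],-R[0,1])),s['wrist_force'])
```

```text
[ 1.266  1.59  47.929] 13.082216612929871 20.35092247938324 [0.08  0.334 0.094]
```

Request:
arm_command(
  motion=[
    [8, 0, 0, 10, 0, 0, 0],
    [8, 0, 0, 0, 0, 0, 0],
    [8, 0, 0, 0, 0, 0, 0],
    [8, 0, 0, 0, 0, 0, 0],
  ],
)

```text
time_s: 14.9
tcp_pos: [0.3798, 0.2723, 0.0925]
ee_rot: [[0.349, -0.937, 0.0], [-0.937, -0.349, 0.0], [-0.0, -0.001, -1.0]]
wrist_force: [0.4, 0.0, 0.2]
gripper_width: 0.145
gripper_force: 30.0
```

Run:
```python
from h import *
np.set_printoptions(precision=3,suppress=True)
a=np.radians(20.4);ex=np.array([np.cos(a),np.sin(a)]);F=np.array([.3791,.2705])+ex*.0004
for _ in range(2):
    s=sense();t=np.array(s['tcp_pos']);R=np.array(s['ee_rot'])
    print(R.T@(np.array([*F,.055])-t)*1000,s['joint_velocities'])
    capture('wrist')
```

```text
[ 1.4    0.927 37.471] [-0.103 -0.209 -0.    -0.054 -0.116  0.063]
[ 1.345  0.898 37.473] [-0.137 -0.051 -0.101 -0.081  0.085  0.004]
```

Shift y by +0.9, then go down.

Request:
arm_command(
  motion=[
    [8, 0.5, 0.9, 5, 0, 0, 0],
    [8, 0.5, 0, 8, 0, 0, 0],
    [8, 0, 0, 8, 0, 0, 0],
    [8, 0, 0, 7, 0, 0, 0],
    [8, 0, 0, 5, 0, 0, 0],
    [8, 0, 0, 4, 0, 0, 0],
    [8, 0, 0, 0, 0, 0, 0],
    [8, 0, 0, 0, 0, 0, 0],
  ],
)

```text
time_s: 15.8
tcp_pos: [0.3794, 0.2706, 0.0551]
ee_rot: [[0.348, -0.937, 0.0], [-0.937, -0.348, 0.0], [-0.0, -0.0, -1.0]]
wrist_force: [-0.1, -0.6, -1.0]
gripper_width: 0.15
gripper_force: 30.0
```

Request:
arm_command(
  motion=[
    [16, 0, 0, 0, 0, 0, 0],
    [20, 0, 0, 0, 0, 0, 0],
    [25, 0, 0, 0, 0, 0, 0],
    [30, 0, 0, 0, 0, 0, 0],
    [36, 0, 0, 0, 0, 0, 0],
    [44, 0, 0, 0, 0, 0, 0],
    [52, 0, 0, 0, 0, 0, 0],
    [52, 0, 0, 0, 0, 0, 0],
  ],
)

```text
time_s: 16.6
tcp_pos: [0.3793, 0.2706, 0.0553]
ee_rot: [[0.348, -0.938, 0.0], [-0.938, -0.348, 0.0], [-0.0, -0.0, -1.0]]
wrist_force: [-0.1, -0.7, -0.1]
gripper_width: 0.565
gripper_force: 0.0
```

Request:
arm_command(
  motion=[
    [52, 0, 0, 0, 0, 0, 0],
    [52, 0, 0, -8, 0, 0, 0],
    [52, 0, 0, -15, 0, 0, 0],
    [52, 0, 0, -25, 0, 0, 0],
    [52, 0, 0, -35, 0, 0, 0],
    [60, -20, 0, -30, 0, 0, 0],
    [60, -30, 0, -20, 0, 0, 0],
    [60, -25, 0, 0, 0, 0, 0],
  ],
)

```text
time_s: 17.4
tcp_pos: [0.3541, 0.3434, 0.1926]
ee_rot: [[0.348, -0.937, 0.005], [-0.937, -0.348, 0.007], [-0.005, -0.007, -1.0]]
wrist_force: [0.2, 0.1, 0.5]
gripper_width: 0.678
gripper_force: 0.0
```

Request:
arm_command(
  motion=[
    [60, 0, 0, 0, 0, 0, 0],
    [60, 0, 0, 0, 0, 0, 0],
  ],
)

```text
time_s: 17.6
tcp_pos: [0.3528, 0.3406, 0.1883]
ee_rot: [[0.349, -0.937, -0.0], [-0.937, -0.349, -0.0], [0.0, 0.001, -1.0]]
wrist_force: [0.1, -0.2, -0.6]
gripper_width: 0.688
gripper_force: 0.0
```

Run:
```python
from h import *
s=sense();print(s['time_s'],s['tcp_pos'],s['gripper_width']*87)
c=capture('wrist');save('w6c.png',cv2.resize(c[0:240,160:400],None,fx=2.4,fy=2.4,interpolation=cv2.INTER_CUBIC))
a=capture('scene');save('s6c.png',cv2.resize(a[150:300,150:370],None,fx=3.6,fy=3.6,interpolation=cv2.INTER_CUBIC))
```

```text
17.6 [0.35278238 0.3406436  0.18834812] 59.87106750506584
```

View pics/w6c.png

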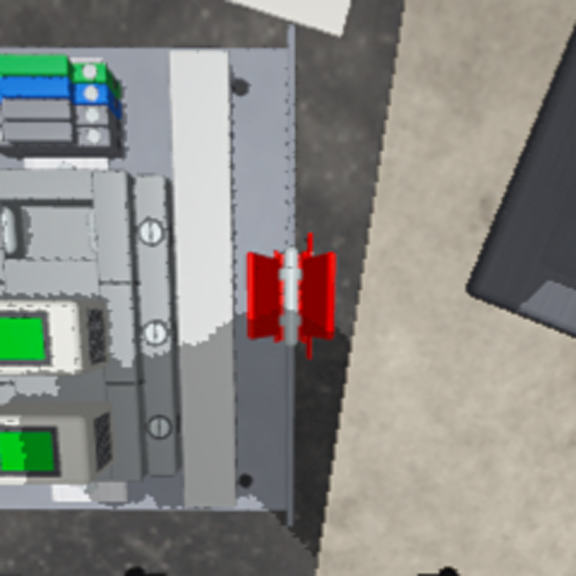

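View pics/s6c.png

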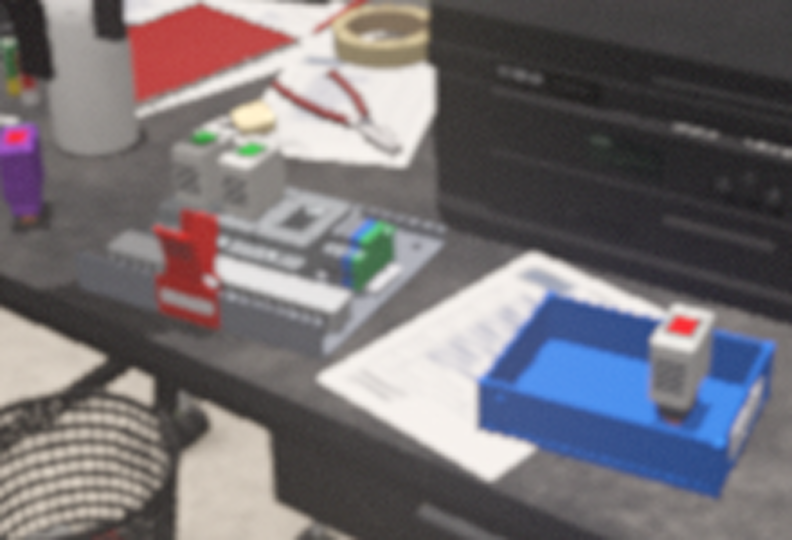

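The wrist crop shows the clip closed square on the fin, with its pin along column 290. The scene crop shows the tag hanging upright in front at (300,188), both green cartridges seated at (140,205) and (150,250), and the tripped cartridge in the tray at (350,682). The gripper is clear of everything.

```bash
python3 -c "
from station import finish_job
print(finish_job())"
```

```text
the job is handed in; nothing more can be done
None
```

The tripped cartridge is in the blue tray, both green ones are still seated, and the warning clip is closed square on the panel's front edge; the job was handed in after about 18 s of the 54 s allowed.

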